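# Set the screw foot of the weighing stand

### The job

The corner of the stone weighing stand under the black bar knob is not carried: its screw foot hangs clear of the cork mat below. Turn the knob clockwise until you feel that foot just bear lightly on the mat, and stop there, without jacking the stand up or pressing hard on it; then swing the small clamp lever beside it round to its stop, and leave everything else where it is.

Things in the scene. Friction and masses are not known exactly. Their poses are not given: they have to be found in the camera images.
- stand: Loose marble slab, 240 (its x) x 340 (its y) x 30 mm, 6 kg with all it carries; origin on the table under its centre, z up; underside at 30 mm, top at 60 mm. A pocket scale is fixed on it behind the lever. It rests level on three fixed rubber feet while the screw foot (x -85, y -135 mm) hangs clear; a screw foot that bears over about 28 N would lift the stand off its other feet.
- knob_grip (a point): Centre of the black bar knob on the vertical screw axis at stand x -85, y -135 mm, 55 mm above the slab's top at screw joint 0 (sinks with the screw). Bar 46 mm long (point's x), 14 mm thick (point's y, the direction to pinch), 34 mm high; a 24 mm collar and the bare thread below it. A tool that sinks with the knob is also pushed up a little (0.2 to 0.3 N per newton) once the foot bears.
- foot_screw (a joint): Turn of the screw, rad; clockwise from above is positive and lowers foot and knob 2 mm per rad. At q the bar is turned clockwise by q from the stand's x. Starts at 0 to 0.4; travel -0.5 to 7. Thread friction 0.05 N m; stays where left. Once the pad bears and rubs, the moment on the tool about the up axis, read after each small step, rises (to plus) by about 0.006 N m per newton of foot load.
- foot_pad: Rubber pad, 34 mm across, at the screw's lower end; origin at the centre of its underside, 10 mm above the table at screw joint 0. Below it a fixed cork mat, 68 mm across, of unknown thickness (2.5 to 7.5 mm): it touches after about 0.85 to 3.75 rad of turning; then its load grows about 25 N per rad. It shall end with a light load, well over 1.5 N and under 16 N.
- far_foot: The fixed rubber foot at the diagonally other corner, stand x +85, y +135 mm, 32 mm across, standing on the table; its body's origin is that of the stand. It carries about 4 N before the screw foot bears, and more after.
- clamp (a joint): Swing of the steel clamp lever, rad, on a vertical pivot at stand x -85, y -65 mm: 0 open (lever points to the stand's +x), 1.35 at its stop, locked (lever points nearly to the stand's +y), anticlockwise from above. Starts between 0 and 0.2. About 0.15 N m of friction; stays where left. Lever bar 10 mm wide, top 81 mm above the table.
- lever_pin (a point): Top part of the black upright pin at the lever's end, 60 mm from the pivot, 100 mm above the table; pin 12 mm across, up to 110 mm above the table. Can be pinched from above or pushed.
- scoop: Orange plastic scoop, 131 mm, lying loose on the scale's pan; leave it.
- amber: Amber bottle, 45 mm across, 104 mm tall, near the stand; leave it.
- jar: Lidded glass jar, 68 mm across, 88 mm tall, right of the stand; leave it.
- green_jar: Small jar with a green lid, 60 mm across, 78 mm tall, on the right; leave it.

How it is judged:
By the outcome, as a careful person would: the job done as asked, in the order asked, and still so for the second after the job is handed in, with the robot touching nothing.
It also fails if it takes over 72 s, if anything falls off the work surface, if the arm or the gripper's body presses on something with over 40 N, if the wrist force passes 120 N, or if a joint passes its speed limit or range.

### The arm

A 6-joint arm with a two-finger parallel gripper is mounted at the origin on the work surface; the furniture and walls round the work are solid. World frame = base frame: x ahead of the robot, y to its left, z up, the work surface at z = 0. Lengths are in m, angles in rad, forces in N, time in s.
With the tool pointing down it reaches from about 0.375 to 0.975 m from the base axis. Payload 3.8 kg.
Tool frame: the origin (TCP) lies at the very end of the fingers, on their centre line; the grasp point (between the pads) lies 19 mm behind it; z points along the fingers, y is the line along which they close (so a half turn about z gives the same grasp; the last joint's range is limited). The gripper opens to 85 mm and grips with 20 to 120 N. Pads are 22 mm wide; open, the fingers measure 114 mm over their backs; the gripper's body (76 mm by 85 mm) begins 54 mm behind the grasp point. The pads swing forward as they close: fully open they stand 13 mm farther back than shut.
Start: joints at [1.117, 0.264, 1.604, -0, 1.274, -0.037], TCP at [0.273, 0.617, 0.231] pointing down, gripper open.
Joint ranges: [-2.63, 2.63], [-0.94, 2.18], [0.31, 2.57], [-1.31, 4.45], [0, 2.66], [-2.55, 2.55]. Speed limits (rad/s): [2.57, 2.57, 3.14, 3.14, 3.14, 3.14].

### API

Orientations are given as a rotation vector (axis times angle).
In Python, from workcell import monitor, viewer, job gives the robot as it stands. The module is installed in compiled form; this text tells all that it offers.
- The arm moves only by the tool step_arm, never from a script. Its argument "series" is one flat list of numbers, 4 for each row, row after row: the shift along the tool's x, y, z in m, then the turn about the tool's z in rad. A call has 1 to 8 rows; each row is the pose to reach, as a shift and turn from the pose commanded when the call began, along the tool's axes at that moment; what a row does not reach only later rows make up. A row lasts 1/8 s, in which the tool goes at most 62.5 mm and 10.7 degrees, less where a joint would pass 70% of its speed; a pose out of reach is approached as far as the arm can. A call with a gripper value outside its range is refused whole. "gripper" is the opening, from 0 (shut) to 1 (fully open), set as the call begins (left out, the last holds). The fingers move at their own pace and stop on an object; "newtons" is the grip in N (left out, the last holds). Time passes only in rows, so rows that repeat a pose let the fingers close. It gives the time, the measured TCP pose, the force, the opening and the grip force at its end, in the units of the state.
- monitor.read_state(): the state, without advancing time (a new reading comes with each control period).
- viewer.read_camera(name): name is "scene" or "top" or "wrist"; returns a dict with "image" (480x640x3 uint8, red, green, blue), "intrinsics" (3x3 intrinsics, pixels), "T" (4x4, takes a point from camera to world coordinates); the wrist camera has in their place "hand_eye" (4x4, takes a point from camera to tool coordinates, whose origin is the TCP and whose axes are the flange's). Camera axes: x right, y up, looking along -z (the intrinsics and any distortion apply to the point x, -y, -z); pixel columns grow to the right and rows downward; lengths in m; the calibration is good to about 2 mm. A picture is of the moment at which its call begins: read the wrist's pose just before it. There is no depth.
- job.finish_job(): hands the job in; it is judged then, once.
Trained networks look in a picture, given as the dict that the camera call returned (one of the last four; its "shot" number tells which), for a name from the list of things; names that differ only in an ending like _2 or _b are one class to them, and where a whole thing is asked for, a point or a joint stands for the part that bears it (a point fixed in the world has none). Each returns a list of dicts, best first, with "score" (0 to 1); they miss things now and then, are a little off and sometimes report something else, mostly with a low value. They report only what shows in the picture. A call takes as long as a camera call.
- viewer.boxes_of(picture, label): "extent" ([centre column, centre row, width, height] in pixels, round what is visible of it).
- viewer.spot_point(picture, label): "point" ([column, row] in pixels: a listed point, or the origin of a listed thing).
The state is a dict: "time": time; "q": joint angles; "joint_vel": joint speeds; "joint_torque": joint torques, N m; "tool_pos": TCP position; "tcp_rot": TCP orientation; "wrist_force": force on the tool from outside, world axes, zero at the start; "torque": the same for the moment, N m; "width": opening from 0.0 (shut) to 1.0 (fully open); "grip_force": force on a finger pad.
Only numpy, scipy, OpenCV 4.12 (cv2) and the standard library are available. Lean on these libraries where they do the work, as an engineer would, in place of code of your own. Each camera call takes 0.05 s, during which the arm holds its last target. There are 200 camera calls.

## Working session

There is one attempt and no reset: what is moved stays moved. The work goes in short steps, Python scripts to look and compute and a tool call to move; the robot and the scene stay as the last step left them, time stands still between calls to the robot, and variables do not carry over. Pictures are saved under pics/ and viewed, at most 10 in all, crops included, and the job is handed in when it is done.

Besides the shell and the picture viewer there is one more tool, called as name(argument=value, ...) on one line, values as JSON. step_arm: Moves the arm, as the interface text tells. Its arguments: {"type":"object","properties":{"series":{"type":"array"},"gripper":{"type":"number"},"newtons":{"type":"number"}},"required":["series"]}

```bash
mkdir -p pics
cat > h.py <<'E'
import numpy as np, cv2
from scipy.spatial.transform import Rotation as R
from workcell import monitor, viewer, job
def ray(pic,uv,T):
    K=np.array(pic["intrinsics"]); d=pic.get("distortion")
    p=cv2.undistortPoints(np.array([[uv]],float),K,np.array(d) if d is not None else None)[0,0]
    return T[:3,3], T[:3,:3]@np.array([p[0],-p[1],-1])
def at_z(pic,uv,z,T=None):
    T=np.array(pic["T"]) if T is None else T
    o,d=ray(pic,uv,T); return o+d*(z-o[2])/d[2]
def toolT(s):
    T=np.eye(4);T[:3,:3]=R.from_rotvec(s["tcp_rot"]).as_matrix();T[:3,3]=s["tool_pos"];return T
def save(pic,n): cv2.imwrite(f"pics/{n}.png",cv2.cvtColor(pic["image"],cv2.COLOR_RGB2BGR))
E
python3 - <<'E'
from h import *
s=monitor.read_state(); print(s)
for c in ("top","scene"):
    p=viewer.read_camera(c); save(p,c); print(c,[k for k in p],np.round(p["T"],3).tolist())
    for l,z in (("stand",0),("knob_grip",.113),("lever_pin",.1),("foot_pad",.01),("far_foot",0),("amber",0),("jar",0),("scoop",.1)):
        r=viewer.spot_point(p,l)[:2]
        print(l,[(np.round(a["point"],1).tolist(),round(a["score"],2),np.round(at_z(p,a["point"],z),3).tolist()) for a in r])
E
```

```text
{'time': 0.0, 'q': array([ 1.11710171e+00,  2.64792888e-01,  1.60538140e+00,  3.98784623e-06,
        1.27366629e+00, -3.68889172e-02]), 'joint_vel': array([-0.0006656 ,  0.00120391,  0.00292757,  0.00112554, -0.00185255,
        0.00067406]), 'joint_torque': array([-2.49110108e-04, -5.15096569e+01, -3.67316866e+01,  1.96504157e-04,
        1.28473778e-02, -2.75027425e-06]), 'tool_pos': array([0.27294432, 0.61656285, 0.22993123]), 'tcp_rot': array([-0.6498756 , -3.07307689,  0.00342328]), 'wrist_force': array([ 0.81594125, -0.21547213, -0.6483789 ]), 'torque': array([0.01411305, 0.04780594, 0.01328642]), 'grip_force': 0.0, 'width': 0.9999343286235953}
top ['image', 'intrinsics', 'T', 'shot'] [[-0.028, 0.99, -0.141, 0.397], [-1.0, -0.028, 0.001, -0.025], [-0.003, 0.141, 0.99, 1.182], [0.0, 0.0, 0.0, 1.0]]
stand [([288.0, 215.2], 0.85, [0.646, 0.041, 0.0]), ([306.7, 215.5], 0.27, [0.643, -0.009, 0.0])]
knob_grip [([337.8, 246.1], 0.5, [0.543, -0.084, 0.113])]
lever_pin [([305.7, 215.1], 0.43, [0.624, -0.008, 0.1])]
foot_pad [([264.6, 188.6], 0.63, [0.718, 0.102, 0.01])]
far_foot [([435.1, 274.3], 0.71, [0.476, -0.344, 0.0])]
amber []
jar [([449.2, 224.0], 0.7, [0.609, -0.39, 0.0])]
scoop [([263.8, 188.2], 0.62, [0.695, 0.094, 0.1]), ([286.5, 217.7], 0.42, [0.618, 0.039, 0.1])]
scene ['image', 'intrinsics', 'T', 'shot'] [[0.772, 0.334, -0.54, -0.175], [-0.635, 0.393, -0.665, -0.908], [-0.01, 0.857, 0.516, 0.758], [0.0, 0.0, 0.0, 1.0]]
stand [([332.5, 241.0], 0.94, [0.643, 0.039, 0.0])]
knob_grip [([333.7, 235.1], 0.69, [0.543, -0.081, 0.113])]
lever_pin [([336.0, 222.9], 0.37, [0.608, -0.016, 0.1])]
foot_pad []
far_foot []
amber [([230.7, 231.0], 0.95, [0.431, 0.301, 0.0])]
jar [([434.6, 316.7], 0.97, [0.6, -0.396, 0.0])]
scoop [([336.0, 212.1], 0.73, [0.653, 0.035, 0.1]), ([436.9, 315.3], 0.18, [0.505, -0.464, 0.1])]
```

View pics/top.png

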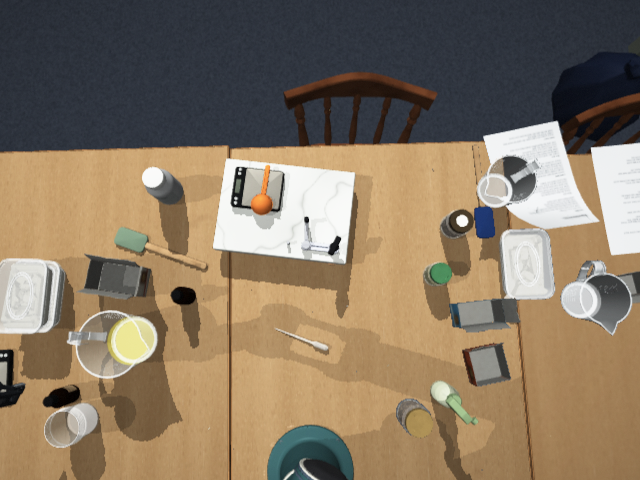

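View pics/scene.png

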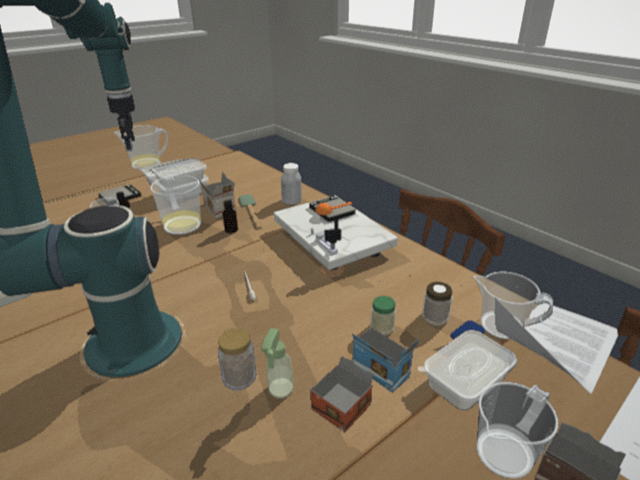

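The stand is near the centre of the top view: the knob is at about (335,245), and the lever pin at (307,220) points to world +x. The measured points agree with a stand yaw of about -0.1. I'll move above the knob next.

Run:
```python
from h import *
s=monitor.read_state(); M=toolT(s)[:3,:3]; print(M.round(4).tolist())
print(M.T@(np.array([.543,-.083,.25])-s["tool_pos"]))
p=viewer.read_camera("wrist"); print(np.round(p["hand_eye"],3).tolist(),np.round(p["intrinsics"],1).tolist())
```

```text
[[-0.9144, 0.4049, 0.0], [0.4049, 0.9144, 0.0001], [0.0, 0.0001, -1.0]]
[-0.53011409 -0.53107001 -0.01872915]
[[0.0, 0.945, 0.328, 0.083], [1.0, -0.0, 0.0, -0.0], [0.0, 0.328, -0.945, -0.143], [0.0, 0.0, 0.0, 1.0]] [[336.5, 0.0, 317.3], [0.0, 336.5, 248.0], [0.0, 0.0, 1.0]]
```

step_arm(series=[-0.04, -0.04, -0.02, 0, -0.08, -0.08, -0.02, 0, -0.12, -0.12, -0.02, 0, -0.16, -0.16, -0.02, 0, -0.2, -0.2, -0.02, 0, -0.24, -0.24, -0.02, 0, -0.28, -0.28, -0.02, 0, -0.32, -0.32, -0.02, 0], gripper=0.6)

```text
time: 1.95
tool_pos: [0.4368, 0.1934, 0.2517]
tcp_rot: [0.649, 3.073, 0.001]
wrist_force: [0.5, 0.3, 0.4]
width: 0.605
grip_force: 0.0
```

step_arm(series=[-0.04, -0.04, 0, 0, -0.08, -0.08, 0, 0, -0.12, -0.12, 0, 0, -0.16, -0.16, 0, 0, -0.2, -0.2, 0, 0, -0.21, -0.21, 0, 0, -0.21, -0.21, 0, 0, -0.21, -0.21, 0, 0])

```text
time: 2.95
tool_pos: [0.5429, -0.0807, 0.2512]
tcp_rot: [-0.648, -3.073, -0.001]
wrist_force: [-0.3, -0.0, -0.4]
width: 0.6
grip_force: 0.0
```

```bash
cat > look.py <<'E'
from h import *
import sys
s=monitor.read_state(); p=viewer.read_camera("wrist"); save(p,sys.argv[1])
T=toolT(s)@np.array(p["hand_eye"]); M=toolT(s)
print(s["tool_pos"].round(4),s["tcp_rot"].round(3),s["q"].round(3),s["time"],s["width"])
for l,z in (("stand",0),("knob_grip",.115),("lever_pin",.1),("far_foot",0)):
    print(l,[(np.round(a["point"],1).tolist(),round(a["score"],2),at_z(p,a["point"],z,T).round(4).tolist()) for a in viewer.spot_point(p,l)[:2]])
E
python3 look.py w1
```

```text
[ 0.5429 -0.0807  0.2512] [-6.480e-01 -3.073e+00 -1.000e-03] [-1.930e-01  1.300e-02  1.850e+00  1.000e-03  1.278e+00 -1.349e+00] 2.95 0.5995147351361643
stand [([448.6, 238.4], 0.8, [0.6453, 0.0501, 0.0])]
knob_grip [([323.6, 236.3], 0.71, [0.5476, -0.0769, 0.115])]
lever_pin [([416.4, 265.9], 0.83, [0.614, -0.0101, 0.1])]
far_foot []
```

View pics/w1.png

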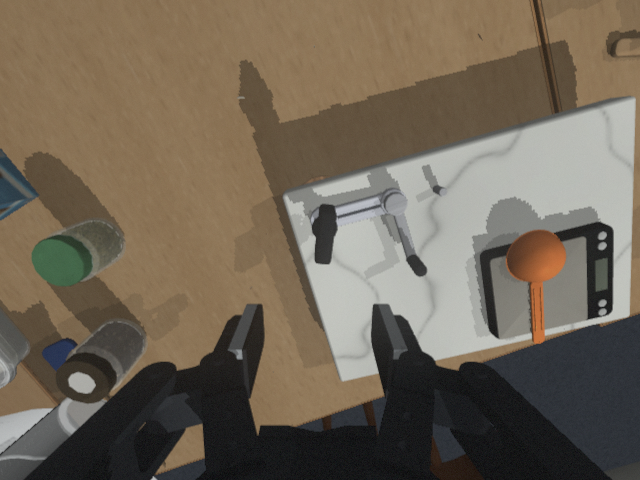

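Run:
```python
from h import *
im=cv2.imread("pics/w1.png")[185:285,280:440]
cv2.imwrite("pics/c1.png",cv2.resize(im,None,fx=5,fy=5,interpolation=cv2.INTER_CUBIC))
```

```text
(no output)
```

View pics/c1.png

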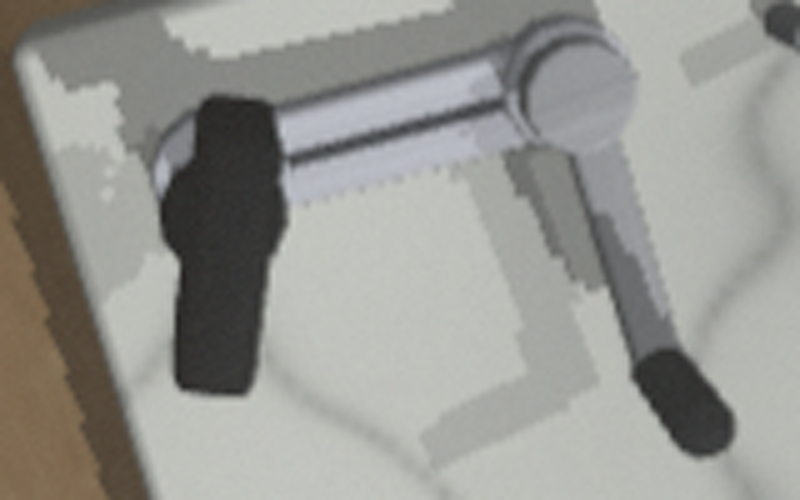

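Run:
```python
from h import *
s=monitor.read_state(); M=toolT(s)
p=viewer.read_camera("wrist"); T=M@np.array(p["hand_eye"])
g=lambda u,v,z:at_z(p,(u,v),z,T)
a,b=g(328,204.4,.131),g(323,263,.131); d=a-b
print("bar",a,b,np.linalg.norm(d),(a+b)/2,"tool-frame dir",(M[:3,:3].T@d), np.degrees(np.arctan2(d[1],d[0])))
c=[g(285,195,.06),g(342,380,.06),g(636,97,.06)];print(c,[np.linalg.norm(c[0]-x) for x in c[1:]])
for e in (c[1]-c[0],c[2]-c[0]):print(np.degrees(np.arctan2(e[1],e[0])))
for l in("scene","top"):
    q=viewer.read_camera(l); print(l,[at_z(q,x["point"],.115).round(4) for x in viewer.spot_point(q,"knob_grip")[:1]])
```

```text
bar [ 0.52060965 -0.06175944  0.131     ] [ 0.56477835 -0.08523969  0.131     ] 0.050021959683126345 [ 0.542694   -0.07349957  0.131     ] tool-frame dir [ 4.98870179e-02  3.67175292e-03 -1.12643866e-05] 152.0047169149777
[array([ 0.50909119, -0.10109004,  0.06      ]), array([ 0.74090939, -0.1352171 ,  0.06      ]), array([0.5570442 , 0.22952342, 0.06      ])] [np.float64(0.23431674114329737), np.float64(0.334072982666921)]
-8.374630400605852
81.74722611192185
scene [array([ 0.5441, -0.0741,  0.115 ])]
top [array([ 0.544 , -0.0883,  0.115 ])]
```

step_arm(series=[0, 0.007, 0.03, 0.07, 0, 0.007, 0.06, 0.07, 0, 0.007, 0.09, 0.07, 0, 0.007, 0.1, 0.07, 0, 0.007, 0.1, 0.07])

```text
time: 4.08
tool_pos: [0.5458, -0.0755, 0.1509]
tcp_rot: [-0.757, -3.048, 0.0]
wrist_force: [-0.4, 0.7, -0.3]
width: 0.6
grip_force: 0.0
```

```bash
python3 look.py w2
```

```text
[ 0.5458 -0.0755  0.1509] [-0.757 -3.048  0.   ] [-0.183  0.097  1.954  0.     1.092 -1.267] 4.075 0.6001413942321625
stand [([484.0, 261.5], 0.68, [0.6469, 0.0474, 0.0])]
knob_grip [([316.5, 280.8], 0.86, [0.5447, -0.0754, 0.115])]
lever_pin [([456.1, 314.5], 0.94, [0.6147, -0.0094, 0.1])]
far_foot [([618.8, 329.7], 0.35, [0.7811, 0.1435, 0.0])]
```

View pics/w2.png

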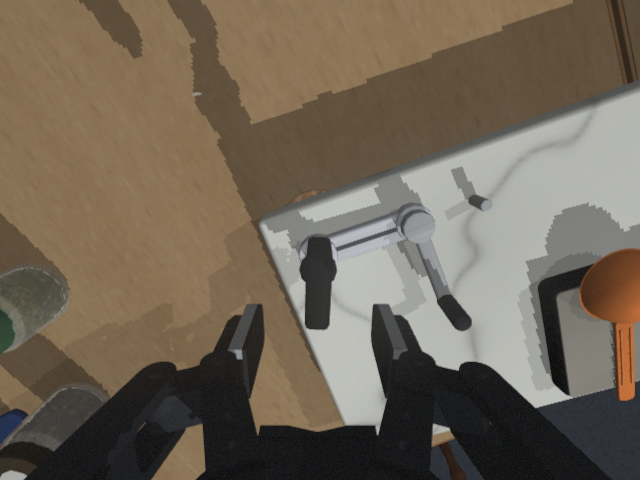

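step_arm(series=[0.001, 0, 0.02, 0, 0.001, 0, 0.04, 0, 0.001, 0, 0.051, 0, 0.001, 0, 0.051, 0])

```text
time: 4.82
tool_pos: [0.5449, -0.0751, 0.0999]
tcp_rot: [-0.757, -3.048, 0.0]
wrist_force: [-0.4, 0.0, -0.8]
width: 0.595
grip_force: 0.0
```

step_arm(series=[0, 0, 0, 0, 0, 0, 0, 0, 0, 0, 0, 0], gripper=0.24, newtons=20)

```text
time: 5.2
tool_pos: [0.5458, -0.0752, 0.101]
tcp_rot: [0.757, 3.048, 0.0]
wrist_force: [-1.0, 0.1, 0.5]
width: 0.243
grip_force: 0.0
```

step_arm(series=[0, 0, 0, 0, 0, 0, 0, 0], gripper=0.19, newtons=20)

```text
time: 5.45
tool_pos: [0.5453, -0.0751, 0.1004]
tcp_rot: [0.757, 3.049, -0.0]
wrist_force: [0.5, 0.3, -0.3]
width: 0.188
grip_force: 0.0
```

step_arm(series=[0, 0, 0, 0, 0, 0, 0, 0, 0, 0, 0, 0], gripper=0.1, newtons=25)

```text
time: 5.82
tool_pos: [0.5453, -0.0751, 0.1004]
tcp_rot: [-0.757, -3.049, -0.0]
wrist_force: [0.1, 1.2, 2.5]
width: 0.161
grip_force: 30.4
```

```bash
cat > st.py <<'E'
from h import *
s=monitor.read_state()
print(round(s["time"],2),"pos",s["tool_pos"].round(4),"F",s["wrist_force"].round(2),"M",s["torque"].round(4),"q6",s["q"][5].round(3),"yaw",np.degrees(np.arctan2(toolT(s)[1,0],toolT(s)[0,0])).round(2),"w",round(s["width"],3),round(s["grip_force"],1))
E
python3 st.py
```

```text
5.83 pos [ 0.5453 -0.0751  0.1004] F [0.15 1.23 2.53] M [0.1484 0.0861 0.0603] q6 -1.266 yaw 152.11 w 0.161 30.4
```

step_arm(series=[0, 0, 0.0002, 0.1, 0, 0, 0.0004, 0.2, 0, 0, 0.0006, 0.3, 0, 0, 0.0006, 0.3])

```text
time: 6.32
tool_pos: [0.5452, -0.0753, 0.0998]
tcp_rot: [-1.203, -2.902, 0.001]
wrist_force: [-0.9, -0.3, 2.1]
width: 0.159
grip_force: 30.6
```

```bash
python3 st.py
```

```text
6.33 pos [ 0.5452 -0.0753  0.0998] F [-0.93 -0.29  2.13] M [-0.1079  0.2433 -0.0932] q6 -0.967 yaw 134.98 w 0.159 30.6
```

```bash
cat > m.py <<'E'
from h import *
L=[]
for i in range(4):
    viewer.read_camera("wrist"); s=monitor.read_state(); L.append(np.r_[s["wrist_force"],s["torque"]])
L=np.array(L); y=np.degrees(np.arctan2(toolT(s)[1,0],toolT(s)[0,0]))
print(round(s["time"],2),"q",round(np.radians((-8.3-y+180)%360),3),L.mean(0).round(3),"sd",L.std(0)[[2,5]].round(3),"Mz",L[:,5].round(3),"z",s["tool_pos"][2].round(4))
E
python3 m.py
```

```text
6.53 q 0.641 [-1.445 -1.077  3.026 -0.085  0.288 -0.032] sd [0.177 0.021] Mz [-0.041 -0.061 -0.022 -0.006] z 0.0998
```

step_arm(series=[0, 0, 0.0001, 0.05, 0, 0, 0.0002, 0.1, 0, 0, 0.0002, 0.1])

```text
time: 6.9
tool_pos: [0.5451, -0.0753, 0.0996]
tcp_rot: [-1.346, -2.839, 0.001]
wrist_force: [-2.5, -1.3, 3.3]
width: 0.158
grip_force: 30.8
```

```bash
python3 m.py
```

```text
7.1 q 0.741 [-2.615 -1.211  4.154 -0.315  0.473 -0.055] sd [0.411 0.019] Mz [-0.087 -0.053 -0.035 -0.046] z 0.0996
```

step_arm(series=[0, 0, 0.0001, 0.05, 0, 0, 0.0002, 0.1, 0, 0, 0.0002, 0.1])

```text
time: 7.48
tool_pos: [0.5451, -0.0754, 0.0994]
tcp_rot: [-1.486, -2.768, 0.001]
wrist_force: [-3.3, -1.6, 4.3]
width: 0.156
grip_force: 30.9
```

```bash
python3 m.py
```

```text
7.67 q 0.841 [-3.633 -2.485  5.222 -0.527  0.675 -0.03 ] sd [0.793 0.035] Mz [-0.061 -0.069 -0.002  0.009] z 0.0993
```

Run:
```python
from h import *
p=viewer.read_camera("wrist"); save(p,"w3"); q=viewer.read_camera("scene")
a=p["image"][150:450,160:480]; b=cv2.resize(q["image"][170:290,260:420],(400,300),interpolation=cv2.INTER_CUBIC)
cv2.imwrite("pics/w3c.png",cv2.cvtColor(np.hstack([a,b]),cv2.COLOR_RGB2BGR))
```

```text
(no output)
```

View pics/w3c.png

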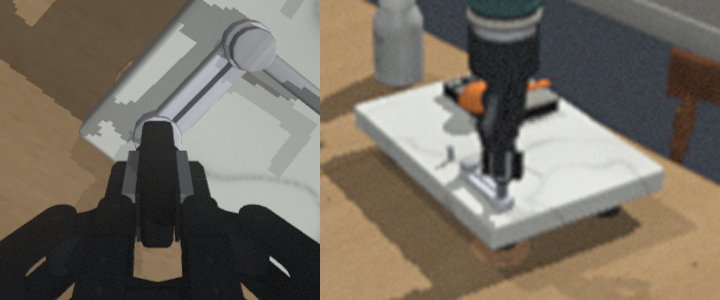

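step_arm(series=[0, 0, 0, 0, 0, -0.0005, 0, 0, 0, -0.0005, 0, 0], gripper=0.25)

```text
time: 8.15
tool_pos: [0.5448, -0.0751, 0.0989]
tcp_rot: [-1.488, -2.767, -0.0]
wrist_force: [0.4, 0.5, 0.8]
width: 0.251
grip_force: 0.0
```

```bash
python3 m.py
```

```text
8.35 q 0.842 [-0.119  0.164  0.33  -0.017 -0.001 -0.003] sd [0.72  0.012] Mz [-0.012  0.002 -0.017  0.013] z 0.0992
```

step_arm(series=[0, 0, 0, 0, 0, 0, 0, 0, 0, 0, 0, 0, 0, 0, 0, 0], gripper=0.1)

```text
time: 8.85
tool_pos: [0.5449, -0.0754, 0.0993]
tcp_rot: [1.488, 2.767, 0.0]
wrist_force: [0.9, 0.4, -0.1]
width: 0.158
grip_force: 30.0
```

```bash
python3 m.py
```

```text
9.05 q 0.842 [-0.624  0.178 -0.045  0.041  0.014 -0.023] sd [0.7  0.01] Mz [-0.022 -0.035 -0.026 -0.007] z 0.0993
```

step_arm(series=[0, 0, 0.0001, 0.05, 0, 0, 0.0002, 0.1, 0, 0, 0.0002, 0.1])

```text
time: 9.43
tool_pos: [0.5448, -0.0754, 0.0991]
tcp_rot: [-1.624, -2.689, 0.0]
wrist_force: [-0.4, -0.4, 1.3]
width: 0.156
grip_force: 30.1
```

```bash
python3 m.py
```

```text
9.62 q 0.941 [-0.446  0.331  0.38   0.043  0.096 -0.032] sd [0.213 0.026] Mz [-0.034 -0.015 -0.007 -0.074] z 0.0991
```

step_arm(series=[0, 0, 0.0001, 0.05, 0, 0, 0.0002, 0.1, 0, 0, 0.0002, 0.1])

```text
time: 10.0
tool_pos: [0.5448, -0.0754, 0.0989]
tcp_rot: [-1.756, -2.605, 0.0]
wrist_force: [-0.9, -0.0, 1.3]
width: 0.157
grip_force: 30.2
```

```bash
python3 m.py
```

```text
10.2 q 1.041 [-0.848 -0.506  1.812 -0.033  0.198 -0.04 ] sd [0.146 0.022] Mz [-0.032 -0.069 -0.05  -0.01 ] z 0.0989
```

step_arm(series=[0, 0, 0.0001, 0.05, 0, 0, 0.0002, 0.1, 0, 0, 0.0002, 0.1])

```text
time: 10.58
tool_pos: [0.5447, -0.0755, 0.0987]
tcp_rot: [-1.883, -2.514, 0.001]
wrist_force: [-1.9, -0.3, 2.0]
width: 0.158
grip_force: 30.2
```

```bash
python3 m.py
```

```text
10.78 q 1.141 [-1.6   -0.966  1.281 -0.119  0.366 -0.04 ] sd [0.702 0.021] Mz [-0.013 -0.069 -0.028 -0.051] z 0.0987
```

step_arm(series=[0, 0, 0.0001, 0.05, 0, 0, 0.0002, 0.1, 0, 0, 0.0002, 0.1])

```text
time: 11.15
tool_pos: [0.5446, -0.0755, 0.0984]
tcp_rot: [-2.007, -2.417, 0.001]
wrist_force: [-2.8, -1.0, 2.5]
width: 0.158
grip_force: 30.3
```

```bash
python3 m.py
```

```text
11.35 q 1.241 [-2.93  -1.264  2.604 -0.234  0.542 -0.043] sd [0.182 0.031] Mz [-0.062 -0.082 -0.023 -0.003] z 0.0984
```

step_arm(series=[0, -0.0003, 0.0001, 0.05, -0.0001, -0.0006, 0.0002, 0.1, -0.0001, -0.0006, 0.0002, 0.1])

```text
time: 11.72
tool_pos: [0.5444, -0.0755, 0.0983]
tcp_rot: [2.125, 2.314, 0.001]
wrist_force: [-1.5, -0.8, 1.6]
width: 0.16
grip_force: 30.2
```

```bash
python3 m.py
```

```text
11.93 q 1.341 [-1.675 -0.517  2.058 -0.06   0.349 -0.061] sd [0.303 0.036] Mz [-0.078 -0.033 -0.023 -0.112] z 0.0983
```

step_arm(series=[0, 0, 0.0001, 0.05, 0, 0, 0.0002, 0.1, 0, 0, 0.0002, 0.1])

```text
time: 12.3
tool_pos: [0.5443, -0.0755, 0.0981]
tcp_rot: [-2.238, -2.205, -0.0]
wrist_force: [-0.9, -0.2, 1.5]
width: 0.159
grip_force: 30.2
```

```bash
python3 m.py
```

```text
12.5 q 1.441 [-1.891  0.156  1.897 -0.052  0.331 -0.062] sd [0.615 0.009] Mz [-0.064 -0.067 -0.07  -0.048] z 0.0981
```

step_arm(series=[0, 0, 0.0001, 0.05, 0, 0, 0.0002, 0.1, 0, 0, 0.0002, 0.1])

```text
time: 12.88
tool_pos: [0.5442, -0.0755, 0.0979]
tcp_rot: [-2.345, -2.09, 0.0]
wrist_force: [-2.2, 1.1, 1.9]
width: 0.163
grip_force: 30.3
```

```bash
python3 m.py
```

```text
13.07 q 1.541 [-1.883  0.239  2.149  0.015  0.4   -0.068] sd [0.503 0.01 ] Mz [-0.078 -0.059 -0.079 -0.057] z 0.0979
```

step_arm(series=[0, 0, 0.0001, 0.05, 0, 0, 0.0002, 0.1, 0, 0, 0.0002, 0.1])

```text
time: 13.45
tool_pos: [0.5441, -0.0755, 0.0977]
tcp_rot: [-2.447, -1.97, 0.0]
wrist_force: [-1.9, 0.3, 3.0]
width: 0.156
grip_force: 30.3
```

```bash
python3 m.py
```

```text
13.65 q 1.641 [-2.532  0.489  2.592  0.045  0.521 -0.041] sd [0.596 0.023] Mz [-0.038 -0.07  -0.05  -0.007] z 0.0977
```

step_arm(series=[0, 0, 0.0001, 0.05, 0, 0, 0.0002, 0.1, 0, 0, 0.0002, 0.1])

```text
time: 14.02
tool_pos: [0.5441, -0.0755, 0.0974]
tcp_rot: [-2.542, -1.845, 0.001]
wrist_force: [-2.6, 0.1, 3.7]
width: 0.161
grip_force: 30.4
```

```bash
python3 m.py
```

```text
14.22 q 1.741 [-3.033  0.643  3.311  0.12   0.661 -0.068] sd [0.573 0.047] Mz [-0.13  -0.024 -0.098 -0.02 ] z 0.0974
```

step_arm(series=[0, 0, 0.0001, 0.05, 0, 0, 0.0002, 0.1, 0, 0, 0.0002, 0.1])

```text
time: 14.6
tool_pos: [0.544, -0.0755, 0.0972]
tcp_rot: [-2.631, -1.716, 0.001]
wrist_force: [-3.5, 1.5, 4.0]
width: 0.152
grip_force: 30.5
```

```bash
python3 m.py
```

```text
14.8 q 1.841 [-4.124  1.003  3.665  0.191  0.87  -0.064] sd [0.287 0.016] Mz [-0.054 -0.086 -0.044 -0.072] z 0.0972
```

step_arm(series=[-0.0001, -0.0005, 0.0, 0.05, -0.0003, -0.001, 0.0, 0.1, -0.0003, -0.001, 0.0, 0.1])

```text
time: 15.18
tool_pos: [0.5437, -0.0754, 0.0971]
tcp_rot: [2.714, 1.582, 0.002]
wrist_force: [-1.2, 1.3, 0.7]
width: 0.159
grip_force: 30.0
```

```bash
python3 m.py
```

```text
15.38 q 1.941 [-0.88   1.101 -0.718  0.18   0.125 -0.047] sd [0.272 0.029] Mz [-0.091 -0.051 -0.036 -0.012] z 0.0972
```

step_arm(series=[0, 0, 0.0001, 0.05, 0, 0, 0.0002, 0.1, 0, 0, 0.0002, 0.1])

```text
time: 15.75
tool_pos: [0.5436, -0.0754, 0.097]
tcp_rot: [2.79, 1.444, 0.001]
wrist_force: [-0.8, 1.4, -2.4]
width: 0.159
grip_force: 29.8
```

```bash
python3 m.py
```

```text
15.95 q 2.041 [ 0.558  1.047 -2.184  0.257 -0.107 -0.044] sd [0.292 0.017] Mz [-0.027 -0.066 -0.056 -0.028] z 0.097
```

step_arm(series=[0, 0, 0.0001, 0.05, 0, 0, 0.0002, 0.1, 0, 0, 0.0002, 0.1])

```text
time: 16.32
tool_pos: [0.5435, -0.0754, 0.0968]
tcp_rot: [2.858, 1.303, 0.001]
wrist_force: [1.5, 0.6, -2.2]
width: 0.156
grip_force: 29.6
```

```bash
python3 m.py
```

```text
16.52 q 2.141 [ 1.096  2.421 -3.115  0.366 -0.251 -0.023] sd [0.608 0.041] Mz [-0.091 -0.013 -0.005  0.018] z 0.0968
```

step_arm(series=[0, 0, 0.0002, 0.05, 0, 0, 0.0003, 0.1, 0, 0, 0.0003, 0.1])

```text
time: 16.9
tool_pos: [0.5433, -0.0753, 0.0966]
tcp_rot: [-2.92, -1.159, -0.0]
wrist_force: [0.7, 2.4, -2.2]
width: 0.156
grip_force: 29.6
```

```bash
python3 m.py
```

```text
17.1 q 2.241 [ 1.172  2.58  -2.561  0.494 -0.248 -0.065] sd [0.23  0.032] Mz [-0.018 -0.101 -0.052 -0.088] z 0.0966
```

step_arm(series=[0, 0, 0.0001, 0.05, 0, 0, 0.0002, 0.1, 0, 0, 0.0002, 0.1])

```text
time: 17.48
tool_pos: [0.5433, -0.0753, 0.0964]
tcp_rot: [-2.974, -1.011, -0.0]
wrist_force: [1.0, 3.0, -2.7]
width: 0.161
grip_force: 29.6
```

```bash
python3 m.py
```

```text
17.68 q 2.341 [ 1.193  3.432 -2.199  0.724 -0.259 -0.031] sd [0.631 0.016] Mz [-0.028 -0.016 -0.058 -0.021] z 0.0964
```

step_arm(series=[0.0004, -0.0003, 0.0001, 0.05, 0.0007, -0.0006, 0.0003, 0.1, 0.0007, -0.0006, 0.0003, 0.1])

```text
time: 18.05
tool_pos: [0.5433, -0.0751, 0.0962]
tcp_rot: [3.02, 0.862, -0.001]
wrist_force: [0.3, 1.6, -1.8]
width: 0.159
grip_force: 29.8
```

```bash
python3 m.py
```

```text
18.25 q 2.441 [-0.329  0.279 -1.683  0.052  0.036 -0.038] sd [0.331 0.022] Mz [-0.036 -0.053 -0.061 -0.003] z 0.0962
```

step_arm(series=[0, 0, 0.0001, 0.05, 0, 0, 0.0002, 0.1, 0, 0, 0.0002, 0.1])

```text
time: 18.62
tool_pos: [0.5433, -0.0748, 0.096]
tcp_rot: [3.06, 0.71, -0.001]
wrist_force: [-1.3, -0.9, -0.7]
width: 0.157
grip_force: 29.9
```

```bash
python3 m.py
```

```text
18.82 q 2.541 [-0.776 -0.622 -0.763 -0.108  0.154 -0.023] sd [0.303 0.036] Mz [ 0.001 -0.044  0.021 -0.069] z 0.0959
```

step_arm(series=[0, 0, 0.0001, 0.05, 0, 0, 0.0002, 0.1, 0, 0, 0.0002, 0.1])

```text
time: 19.2
tool_pos: [0.5433, -0.0747, 0.0957]
tcp_rot: [3.092, 0.556, -0.001]
wrist_force: [-2.0, -0.9, 1.6]
width: 0.158
grip_force: 30.0
```

```bash
python3 m.py
```

```text
19.4 q 2.641 [-1.271 -1.26  -0.086 -0.199  0.287 -0.025] sd [0.435 0.006] Mz [-0.034 -0.023 -0.024 -0.017] z 0.0957
```

step_arm(series=[0, 0, 0.0001, 0.05, 0, 0, 0.0002, 0.1, 0, 0, 0.0002, 0.1])

```text
time: 19.77
tool_pos: [0.5433, -0.0746, 0.0955]
tcp_rot: [3.116, 0.401, -0.001]
wrist_force: [-1.8, -1.7, 1.2]
width: 0.154
grip_force: 30.1
```

```bash
python3 m.py
```

```text
19.98 q 2.741 [-2.245 -1.226  1.134 -0.221  0.44  -0.047] sd [0.344 0.053] Mz [ 0.018 -0.129 -0.048 -0.029] z 0.0955
```

step_arm(series=[0, 0, 0.0001, 0.05, 0, 0, 0.0002, 0.1, 0, 0, 0.0002, 0.1])

```text
time: 20.35
tool_pos: [0.5433, -0.0745, 0.0953]
tcp_rot: [-3.132, -0.244, 0.001]
wrist_force: [-2.7, -1.0, 2.1]
width: 0.16
grip_force: 30.2
```

```bash
python3 m.py
```

```text
20.55 q 2.841 [-2.794 -0.993  1.569 -0.162  0.528 -0.065] sd [0.463 0.031] Mz [-0.046 -0.119 -0.055 -0.04 ] z 0.0953
```

step_arm(series=[-0.0004, 0, 0.0001, 0.05, -0.0007, 0.0001, 0.0001, 0.1, -0.0007, 0.0001, 0.0001, 0.1])

```text
time: 20.92
tool_pos: [0.5432, -0.0745, 0.0952]
tcp_rot: [-3.14, -0.087, -0.001]
wrist_force: [-1.8, 0.5, 0.3]
width: 0.158
grip_force: 30.1
```

```bash
python3 m.py
```

```text
21.12 q 2.941 [-0.628  1.373  0.55   0.171  0.106 -0.015] sd [0.485 0.019] Mz [-0.009 -0.009 -0.046  0.006] z 0.0952
```

step_arm(series=[0, 0, 0.0001, 0.05, 0, 0, 0.0002, 0.1, 0, 0, 0.0002, 0.1])

```text
time: 21.5
tool_pos: [0.5431, -0.0744, 0.0951]
tcp_rot: [-3.14, 0.07, -0.001]
wrist_force: [0.3, 2.1, -0.5]
width: 0.158
grip_force: 30.1
```

```bash
python3 m.py
```

```text
21.7 q 3.041 [ 0.389  2.141  0.898  0.476 -0.028 -0.052] sd [0.226 0.007] Mz [-0.054 -0.061 -0.052 -0.04 ] z 0.0951
```

step_arm(series=[0, 0, 0.0001, 0.05, 0, 0, 0.0002, 0.1, 0, 0, 0.0002, 0.1])

```text
time: 22.08
tool_pos: [0.5431, -0.0744, 0.095]
tcp_rot: [-3.133, 0.227, -0.001]
wrist_force: [0.4, 4.2, 1.6]
width: 0.162
grip_force: 30.2
```

```bash
python3 m.py
```

```text
22.27 q 3.142 [ 0.578  4.734  1.377  0.826 -0.123 -0.034] sd [0.193 0.035] Mz [-0.069 -0.06  -0.028  0.021] z 0.095
```

step_arm(series=[0, 0, 0, 0, 0, -0.0006, 0, 0, 0, -0.0006, 0, 0], gripper=0.25)

```text
time: 22.65
tool_pos: [0.5427, -0.0746, 0.0946]
tcp_rot: [3.133, -0.228, -0.0]
wrist_force: [0.2, -0.3, -0.2]
width: 0.25
grip_force: 0.0
```

```bash
python3 m.py;python3 - <<'E'
from h import *
p=viewer.read_camera("wrist");save(p,"w4");q=viewer.read_camera("scene")
a=p["image"][150:450,160:480]; b=cv2.resize(q["image"][200:275,290:390],(400,300),interpolation=cv2.INTER_CUBIC)
cv2.imwrite("pics/w4c.png",cv2.cvtColor(np.hstack([a,b]),cv2.COLOR_RGB2BGR))
E
```

```text
22.85 q 3.142 [ 0.193  0.168 -0.297  0.003  0.014  0.003] sd [0.416 0.028] Mz [ 0.046  0.003 -0.005 -0.031] z 0.0947
```

step_arm(series=[0, 0, 0, 0, 0, 0, 0, 0, 0, 0, 0, 0, 0, 0, 0, 0], gripper=0.1)

```text
time: 23.45
tool_pos: [0.5428, -0.0742, 0.0948]
tcp_rot: [3.133, -0.228, 0.0]
wrist_force: [-1.6, -0.6, 0.0]
width: 0.157
grip_force: 29.8
```

```bash
python3 m.py
```

```text
23.65 q 3.142 [ 0.296  0.383  0.912 -0.02   0.075 -0.056] sd [0.221 0.029] Mz [-0.05  -0.089 -0.012 -0.074] z 0.0948
```

step_arm(series=[0, 0, 0.0001, 0.05, 0, 0, 0.0002, 0.1, 0, 0, 0.0002, 0.1])

```text
time: 24.02
tool_pos: [0.5429, -0.0741, 0.0947]
tcp_rot: [-3.118, 0.383, -0.0]
wrist_force: [-1.3, -0.2, 1.9]
width: 0.158
grip_force: 30.0
```

```bash
python3 m.py
```

```text
24.23 q 3.241 [-0.678  0.042  2.065  0.118  0.124 -0.078] sd [0.198 0.021] Mz [-0.092 -0.084 -0.094 -0.042] z 0.0947
```

View pics/w4c.png

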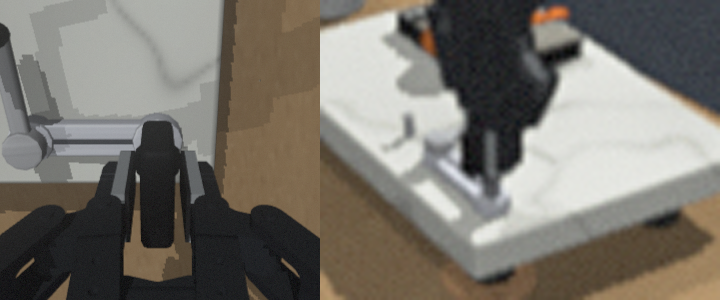

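step_arm(series=[0, 0, 0.0001, 0.05, 0, 0, 0.0002, 0.1, 0, 0, 0.0002, 0.1])

```text
time: 24.6
tool_pos: [0.543, -0.074, 0.0946]
tcp_rot: [-3.095, 0.538, -0.0]
wrist_force: [-0.5, 1.1, 3.2]
width: 0.161
grip_force: 30.2
```

```bash
python3 m.py
```

```text
24.8 q 3.341 [-1.21   1.541  3.452  0.335  0.19  -0.059] sd [0.166 0.022] Mz [-0.085 -0.072 -0.028 -0.049] z 0.0946
```

step_arm(series=[0, -0.0002, 0, 0.05, 0, -0.0003, 0, 0.1, 0, -0.0003, 0, 0.1])

```text
time: 25.18
tool_pos: [0.543, -0.0739, 0.0945]
tcp_rot: [-3.064, 0.692, -0.0]
wrist_force: [-1.2, 1.1, 3.3]
width: 0.159
grip_force: 30.2
```

```bash
python3 m.py
```

```text
25.38 q 3.441 [-0.764  1.303  3.587  0.311  0.198 -0.006] sd [0.284 0.036] Mz [-0.027 -0.053  0.019  0.037] z 0.0945
```

step_arm(series=[0, 0, 0.0001, 0.05, 0, 0, 0.0001, 0.05])

```text
time: 25.62
tool_pos: [0.543, -0.0738, 0.0944]
tcp_rot: [-3.046, 0.769, -0.0]
wrist_force: [-0.7, 2.7, 4.4]
width: 0.162
grip_force: 30.3
```

```bash
python3 m.py; python3 m.py
```

```text
25.82 q 3.491 [-6.340e-01  2.584e+00  4.406e+00  4.090e-01  2.110e-01 -1.000e-03] sd [0.541 0.029] Mz [-0.026  0.01  -0.03   0.042] z 0.0944
26.02 q 3.492 [-0.898  2.413  5.033  0.487  0.157  0.02 ] sd [0.477 0.015] Mz [ 0.031  0.015 -0.003  0.037] z 0.0944
```

step_arm(series=[0, -0.0002, 0.0, 0.04, 0, -0.0002, 0.0, 0.06, 0, -0.0002, 0.0, 0.06])

```text
time: 26.4
tool_pos: [0.5431, -0.0737, 0.0943]
tcp_rot: [3.021, -0.86, 0.0]
wrist_force: [-0.5, 2.1, 5.2]
width: 0.165
grip_force: 30.4
```

```bash
python3 m.py; python3 m.py
```

```text
26.6 q 3.552 [-0.976  2.05   4.714  0.41   0.215  0.152] sd [0.4   0.021] Mz [0.18  0.162 0.126 0.14 ] z 0.0943
26.8 q 3.552 [-0.599  1.914  5.     0.414  0.203  0.117] sd [0.436 0.025] Mz [0.129 0.095 0.152 0.093] z 0.0943
```

step_arm(series=[0, 0, 0, -0.03, 0, 0, -0.0001, -0.06, 0, 0, -0.0002, -0.08, 0, 0, -0.0002, -0.08])

```text
time: 27.3
tool_pos: [0.543, -0.0738, 0.0944]
tcp_rot: [3.053, -0.74, 0.0]
wrist_force: [-1.3, 1.9, 4.2]
width: 0.16
grip_force: 30.3
```

```bash
python3 m.py
```

```text
27.5 q 3.472 [-0.347  1.214  4.427  0.269  0.133 -0.007] sd [0.346 0.019] Mz [ 0.024 -0.016 -0.009 -0.025] z 0.0944
```

step_arm(series=[0, 0, 0, -0.02, 0, 0, -0.0001, -0.04, 0, 0, -0.0001, -0.04])

```text
time: 27.88
tool_pos: [0.543, -0.0738, 0.0945]
tcp_rot: [3.067, -0.678, -0.0]
wrist_force: [0.1, -0.3, 3.6]
width: 0.16
grip_force: 30.2
```

```bash
python3 m.py
```

```text
28.07 q 3.432 [-0.517  0.771  3.04   0.115  0.142  0.009] sd [0.473 0.009] Mz [ 0.006  0.006  0.024 -0.   ] z 0.0945
```

step_arm(series=[0, 0, 0, 0.02, 0, 0, 0.0001, 0.03, 0, 0, 0.0001, 0.03])

```text
time: 28.45
tool_pos: [0.543, -0.0738, 0.0944]
tcp_rot: [3.057, -0.724, -0.0]
wrist_force: [0.4, -0.4, 3.4]
width: 0.16
grip_force: 30.2
```

```bash
python3 m.py
```

```text
28.65 q 3.462 [-0.909  0.117  2.733  0.015  0.14   0.119] sd [0.428 0.029] Mz [0.088 0.13  0.097 0.161] z 0.0945
```

step_arm(series=[0, 0, 0, -0.03, 0, 0, -0.0001, -0.06, 0, 0, -0.0001, -0.08, 0, 0, -0.0002, -0.1, 0, 0, -0.0002, -0.1])

```text
time: 29.28
tool_pos: [0.543, -0.0739, 0.0946]
tcp_rot: [3.089, -0.57, -0.0]
wrist_force: [-0.4, -0.5, 2.1]
width: 0.156
grip_force: 30.0
```

```bash
python3 m.py
```

```text
29.48 q 3.362 [-5.940e-01 -1.311e+00  1.690e+00 -2.470e-01  1.330e-01  1.000e-03] sd [0.625 0.02 ] Mz [-0.033  0.015  0.007  0.014] z 0.0946
```

step_arm(series=[0, 0, 0, 0.02, 0, 0, 0.0001, 0.03, 0, 0, 0.0001, 0.03])

```text
time: 29.85
tool_pos: [0.543, -0.0738, 0.0946]
tcp_rot: [3.08, -0.617, -0.0]
wrist_force: [-0.6, -1.3, 2.0]
width: 0.159
grip_force: 30.0
```

```bash
python3 m.py
```

```text
30.05 q 3.392 [-0.456 -2.291  1.658 -0.361  0.193  0.106] sd [0.129 0.015] Mz [0.117 0.116 0.111 0.08 ] z 0.0945
```

step_arm(series=[0, 0, -0.0002, -0.1, 0, 0, -0.0004, -0.2, 0, 0, -0.0006, -0.3, 0, 0, -0.0008, -0.4, 0, 0, -0.0009, -0.45, 0, 0, -0.0009, -0.45])

```text
time: 30.8
tool_pos: [0.5429, -0.0743, 0.0951]
tcp_rot: [3.14, 0.085, -0.0]
wrist_force: [0.4, -5.0, -2.8]
width: 0.161
grip_force: 29.5
```

```bash
python3 st.py
```

```text
30.8 pos [ 0.5429 -0.0743  0.0951] F [ 0.43 -4.97 -2.83] M [-0.8265  0.0133  0.1084] q6 1.336 yaw 3.11 w 0.161 29.5
```

step_arm(series=[0, 0, 0, 0.02, 0, 0, 0.0001, 0.03, 0, 0, 0.0001, 0.03])

```text
time: 31.18
tool_pos: [0.5429, -0.0742, 0.0951]
tcp_rot: [3.141, 0.037, -0.001]
wrist_force: [0.2, -6.1, -2.2]
width: 0.157
grip_force: 29.4
```

```bash
python3 m.py
```

```text
31.38 q 2.973 [-0.01  -5.356 -2.192 -1.021  0.046  0.044] sd [0.469 0.04 ] Mz [0.009 0.071 0.095 0.002] z 0.0951
```

step_arm(series=[0, 0, 0, 0.02, 0, 0, 0.0001, 0.03, 0, 0, 0.0001, 0.03])

```text
time: 31.75
tool_pos: [0.5429, -0.0741, 0.095]
tcp_rot: [3.141, -0.01, -0.001]
wrist_force: [-0.2, -6.1, -1.5]
width: 0.161
grip_force: 29.5
```

```bash
python3 st.py
```

```text
31.75 pos [ 0.5429 -0.0741  0.095 ] F [-0.2  -6.06 -1.51] M [-0.9223  0.0738  0.0265] q6 1.397 yaw -0.37 w 0.161 29.5
```

step_arm(series=[0, 0.0003, 0.0002, 0.1, 0, 0.0003, 0.0004, 0.18, 0, 0.0003, 0.0005, 0.24, 0, 0.0003, 0.0006, 0.27, 0, 0.0003, 0.0006, 0.28, 0, 0.0003, 0.0006, 0.28])

```text
time: 32.5
tool_pos: [0.543, -0.0739, 0.0947]
tcp_rot: [-3.11, 0.446, 0.0]
wrist_force: [-0.8, -2.2, 1.0]
width: 0.161
grip_force: 29.8
```

step_arm(series=[0, 0, 0, 0.02, 0, 0, 0.0001, 0.03, 0, 0, 0.0001, 0.03])

```text
time: 32.88
tool_pos: [0.543, -0.0739, 0.0946]
tcp_rot: [-3.102, 0.493, 0.0]
wrist_force: [-2.3, -1.6, 2.1]
width: 0.161
grip_force: 30.0
```

```bash
python3 m.py
```

```text
33.08 q 3.312 [-1.894 -2.21   2.217 -0.341  0.347  0.082] sd [0.391 0.02 ] Mz [0.061 0.093 0.109 0.066] z 0.0946
```

step_arm(series=[0, 0, 0, 0, 0, 0, 0, 0, 0, 0, -0.02, 0, 0, 0, -0.05, 0, 0, 0, -0.05, 0], gripper=0.4)

```text
time: 33.7
tool_pos: [0.5455, -0.0742, 0.1473]
tcp_rot: [-3.102, 0.493, -0.009]
wrist_force: [0.4, 0.4, 0.1]
width: 0.399
grip_force: 0.0
```

Run:
```python
from h import *
im=cv2.imread("pics/w1.png")
# w1 pose: scale corners
from scipy.spatial.transform import Rotation as R
M=np.eye(4);M[:3,:3]=R.from_rotvec([-.648,-3.073,-.001]).as_matrix();M[:3,3]=[.5429,-.0807,.2512]
s=monitor.read_state();p=viewer.read_camera("wrist");T=M@np.array(p["hand_eye"])
for uv in((481,250),(612,224),(630,318),(497,338)):print("scale",at_z(p,uv,.08,T).round(3))
print("post",at_z(p,(437,189),.08,T).round(3),"pivot",at_z(p,(396,202),.085,T).round(3))
T=toolT(s)@np.array(p["hand_eye"]);save(p,"w5")
t=s["tool_pos"];A=toolT(s)[:3,:3];print(t.round(4),s["q"].round(3),"yaw",np.degrees(np.arctan2(A[1,0],A[0,0])))
for a in viewer.spot_point(p,"lever_pin")[:2]:
    w=at_z(p,a["point"],.1,T);print(a["point"],a["score"],w.round(4),"tool",(A.T@(w-t)).round(4))
```

```text
scale [0.631 0.058 0.08 ]
scale [0.656 0.18  0.08 ]
scale [0.77  0.183 0.08 ]
scale [0.738 0.048 0.08 ]
post [0.556 0.036 0.08 ] pivot [ 0.55  -0.004  0.085]
[ 0.5455 -0.0742  0.1473] [-0.181  0.094  1.964  0.     1.077  1.705] yaw -18.064256201675725
[170.2, 205.3] 0.64 [ 0.6157 -0.0086  0.1   ] tool [ 0.0461 -0.084   0.0477]
```

step_arm(series=[0.015, -0.028, 0, -0.08, 0.03, -0.056, 0, -0.16, 0.046, -0.084, 0, -0.24, 0.046, -0.084, 0.01, -0.24, 0.046, -0.084, 0.01, -0.24])

```text
time: 34.42
tool_pos: [0.6105, -0.0084, 0.1316]
tcp_rot: [3.139, -0.118, -0.009]
wrist_force: [0.0, 0.5, -0.1]
width: 0.4
grip_force: 0.0
```

Run:
```python
from h import *
s=monitor.read_state();p=viewer.read_camera("wrist")
T=toolT(s)@np.array(p["hand_eye"]);save(p,"w6")
t=s["tool_pos"];A=toolT(s)[:3,:3];print(t.round(4),"yaw",np.degrees(np.arctan2(A[1,0],A[0,0])))
for a in viewer.spot_point(p,"lever_pin")[:2]:
    w=at_z(p,a["point"],.1,T);print(a["point"],a["score"],w.round(4),"tool",(A.T@(w-t)).round(4))
```

```text
[ 0.6105 -0.0084  0.1316] yaw -4.323223522620663
[313.3, 282.6] 0.8 [ 0.6153 -0.0072  0.1   ] tool [ 0.0049 -0.0016  0.0316]
```

View pics/w6.png

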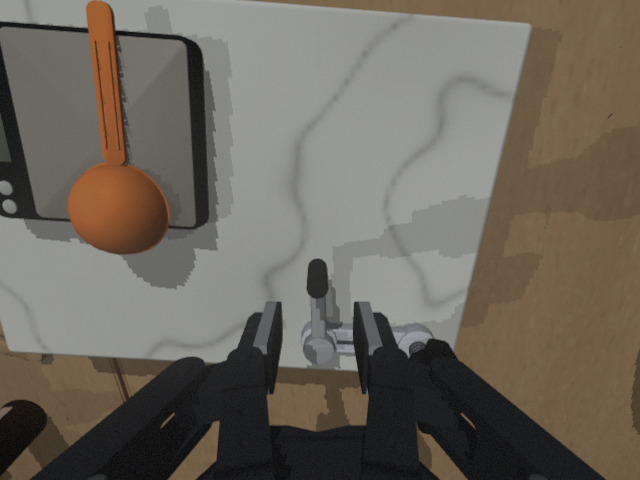

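step_arm(series=[0.005, -0.001, 0.015, 0, 0.005, -0.001, 0.03, 0, 0.005, -0.001, 0.042, 0, 0.005, -0.001, 0.042, 0])

```text
time: 35.02
tool_pos: [0.6163, -0.0078, 0.0904]
tcp_rot: [-3.139, 0.118, 0.006]
wrist_force: [0.1, -0.4, 0.2]
width: 0.4
grip_force: 0.0
```

step_arm(series=[0, 0, 0, 0, 0, 0, 0, 0, 0, 0, 0, 0, 0, 0, 0, 0], gripper=0.08, newtons=20)

```text
time: 35.52
tool_pos: [0.6182, -0.0079, 0.0929]
tcp_rot: [3.139, -0.118, 0.001]
wrist_force: [-0.2, -1.5, -0.7]
width: 0.124
grip_force: 20.0
```

```bash
python3 st.py
```

```text
35.52 pos [ 0.6182 -0.0079  0.0929] F [-0.17 -1.5  -0.66] M [-0.1738 -0.0258 -0.0116] q6 1.593 yaw -4.3 w 0.124 20.0
```

step_arm(series=[-0.0005, -0.0065, 0, -0.1, -0.0024, -0.016, 0, -0.25, -0.0057, -0.025, 0, -0.4, -0.0103, -0.0336, 0, -0.55, -0.0162, -0.0414, 0, -0.7, -0.0162, -0.0414, 0, -0.7])

```text
time: 36.28
tool_pos: [0.6042, 0.0349, 0.0928]
tcp_rot: [-2.99, -0.964, 0.001]
wrist_force: [-2.8, -0.8, 1.3]
width: 0.125
grip_force: 20.3
```

```bash
python3 st.py
```

```text
36.27 pos [0.6042 0.0349 0.0928] F [-2.75 -0.79  1.34] M [-0.0836  0.4004  0.0753] q6 0.964 yaw 35.75 w 0.125 20.3
```

step_arm(series=[-0.0011, -0.0096, 0, -0.15, -0.0036, -0.0189, 0, -0.3, -0.0074, -0.0277, 0, -0.45, -0.0102, -0.0322, 0, -0.53, -0.0102, -0.0322, 0, -0.53])

```text
time: 36.9
tool_pos: [0.5779, 0.0544, 0.0929]
tcp_rot: [2.634, 1.71, 0.0]
wrist_force: [-0.2, -2.1, 0.4]
width: 0.123
grip_force: 20.2
```

```bash
python3 st.py
```

```text
36.9 pos [0.5779 0.0544 0.0929] F [-0.25 -2.06  0.4 ] M [-0.3577  0.1368  0.0632] q6 0.471 yaw 65.99 w 0.123 20.2
```

step_arm(series=[-0.0001, -0.001, 0, -0.015, -0.0001, -0.002, 0, -0.03, -0.0001, -0.002, 0, -0.03])

```text
time: 37.28
tool_pos: [0.5771, 0.0548, 0.0929]
tcp_rot: [2.605, 1.752, 0.002]
wrist_force: [2.8, -6.2, -0.9]
width: 0.129
grip_force: 20.1
```

step_arm(series=[-0.0001, -0.001, 0, -0.015, -0.0001, -0.001, 0, -0.015])

```text
time: 37.52
tool_pos: [0.5769, 0.0548, 0.093]
tcp_rot: [2.591, 1.771, 0.004]
wrist_force: [4.7, -6.5, -3.1]
width: 0.128
grip_force: 20.0
```

step_arm(series=[-0.0001, -0.001, 0, -0.015, -0.0001, -0.001, 0, -0.015])

```text
time: 37.78
tool_pos: [0.5767, 0.0548, 0.093]
tcp_rot: [2.577, 1.789, 0.006]
wrist_force: [7.0, -6.3, -3.8]
width: 0.125
grip_force: 19.9
```

step_arm(series=[0, 0, 0, 0, 0, 0, 0, 0, 0, 0, -0.03, 0, 0, 0, -0.08, 0, 0, 0, -0.13, 0, 0, 0, -0.13, 0], gripper=0.35)

```text
time: 38.52
tool_pos: [0.5772, 0.0569, 0.2286]
tcp_rot: [2.576, 1.79, 0.014]
wrist_force: [0.9, 0.1, -0.5]
width: 0.346
grip_force: 0.0
```

Run:
```python
from h import *
s=monitor.read_state();p=viewer.read_camera("wrist");T=toolT(s)@np.array(p["hand_eye"]);save(p,"w7")
print(s["tool_pos"],s["wrist_force"])
for l,z in(("lever_pin",.1),("knob_grip",.109),("stand",0)):
  for a in viewer.spot_point(p,l)[:1]:print(l,a["point"],a["score"],at_z(p,a["point"],z,T).round(4))
```

```text
[0.57719676 0.0569497  0.22855583] [ 0.92610055  0.09884599 -0.52113171]
lever_pin [315.6, 243.2] 0.57 [0.5768 0.0521 0.1   ]
knob_grip [330.5, 377.5] 0.79 [ 0.5441 -0.0758  0.109 ]
stand [379.5, 197.4] 0.66 [0.651  0.0466 0.    ]
```

View pics/w7.png

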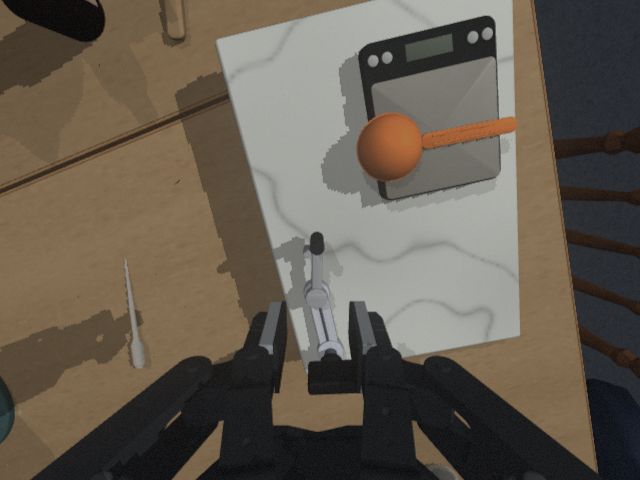

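The lever (pin at (317,243)) lies against its stop post at (307,252). The scoop and scale are in place, and the tool is clear of everything.

```bash
python3 -c "
from h import *
print(job.finish_job())"
```

```text
the job is handed in; nothing more can be done
None
```

The job is handed in: the screw foot bears lightly on the mat (about 7 N by the moment reading; I briefly turned past to about 15 N, below the 28 N that would lift the stand, and backed off), then the clamp lever was swung to its stop, and in the last picture nothing else had moved.

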